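Hold a medicine bottle at the label scanner

ROBOT

A 7-joint arm with a two-finger parallel gripper is mounted at the origin on the work surface. World frame = base frame: x ahead of the robot, y to its left, z up, the work surface at z = 0. Lengths are in m, angles in rad, forces in N, time in s.
With the tool pointing down it reaches from about 0.35 to 0.9 m from the base axis. Payload 8.1 kg.
Tool frame: the origin (TCP) lies on the centre line of the jaws, within the pads' length; the fingertips stand 22 mm ahead of it and the grasp point (between the pads) lies 3 mm ahead of it; z points along the fingers, y is the direction in which the jaws open and shut (so a half turn about z gives the same grasp; the last joint's range is limited). The gripper opens to 92 mm and grips with 3 to 60 N. Pads are 19 mm wide; open, the fingers measure 130 mm over their backs; the gripper's body (75 mm by 190 mm) begins 47 mm behind the grasp point.
Start: joints at [1.012, 0.434, 0.025, 1.573, -0.012, 1.134, -0.075], TCP at [0.275, -0.561, 0.249] pointing down, gripper open.
Joint ranges: [-2.62, 2.62], [-0.44, 2.09], [-1.27, 1.32], [0.08, 2.57], [-1.32, 4.46], [0.12, 2], [-2.74, 2.74]. Speed limits (rad/s): [2.22, 2.22, 3.01, 3.01, 3.14, 3.14, 3.14].

INTERFACE

Orientations are given as a rotation vector (axis times angle).
In Python, from cell import arm gives the robot as it stands.
- The arm moves only by the shell command python3 -m pendant 'ROWS' [FORCE]. ROWS is JSON, a list that holds one entry, the list of rows, each a list of 7 numbers: the shift along the tool's x, y, z in units of 0.04 m (1.0 is 0.04 m), then the turn, a rotation vector about the tool's x, y, z in units of 0.08 rad (1.0 is 0.08 rad), then the closure, from 0 (fully open) to 1 (shut). In form: [[[tx, ty, tz, ax, ay, az, fingers], ...]]. A call has 1 to 20 rows; each row shifts and turns the commanded pose from where the row before left it, along the tool's axes as they then stand; what a row does not reach is not made up. A row lasts 1/12 s, in which the tool goes at most 41.7 mm and 7.16 degrees, less where a joint would pass 70% of its speed; a pose out of reach is approached as far as the arm can. A call with a number of a shift or a turn outside -1 to 1 is refused whole. A call with a gripper value outside its range is refused whole. The fingers move at their own pace and stop on an object; FORCE is the grip in N (left out, the last holds). Time passes only in rows, so rows that do not move let the fingers close. It gives the time, the measured TCP pose, the force and the opening at its end, in the units of the state.
- arm.observe(): the state, without advancing time (a new reading comes with each control period).
- arm.get_image(name): name is "scene" or "top" or "wrist"; returns a dict with "img" (384x512x3 uint8, red, green, blue), "z_map" (384x512 float32, m along the optical axis (not along the pixel's ray), 0 where there is no reading), "K" (3x3 intrinsics, pixels), "R" (3x3) and "t" (3): a world point X has camera coordinates R X + t. Camera axes: x right, y down, z forward; pixel columns grow to the right and rows downward; lengths in m; the calibration is good to about 2 mm. A picture is of the moment at which its call begins.
- arm.sign_off(): hands the job in, once; it reports no verdict.
The state is a dict: "clock": time; "joints": joint angles; "dq": joint speeds; "joint_efforts": joint torques, N m; "position": TCP position; "ee_rot": TCP orientation; "force": force on the tool from outside, world axes, zero at the start; "ft_torque": the same for the moment, N m; "width": opening from 0.0 (shut) to 1.0 (fully open).
Only numpy, scipy, OpenCV 4.12 (cv2) and the standard library are available. Lean on these libraries where they do the work, as an engineer would, in place of code of your own. Each camera call takes 0.05 s, during which the arm holds its last target.

TASK

Take the one green-capped amber bottle out of the cardboard tray, set it down upright (do not drop it) in the round pocket of the label-check slide and let go of it. Then take the slide's orange handle, pull the spring-return slide out until its red pointer is on the scanner's green mark, and keep holding it there: the program finishes while the handle is still held, with the bottle standing in the pocket. Leave the other bottles and packs where they are.

Things in the scene. Friction and masses are not known exactly. Their poses are not given: they have to be found in the camera images.
- bottle_centre (a point): Centre (47 mm above its foot) of the target: an upright amber bottle, the only one with a green cap, 94 mm tall, about 0.11 kg. Body diameter 42 mm up to 54 mm above the foot, then a shoulder to a 22 mm neck; the cap is 30 mm in diameter, from 70 to 94 mm above the foot. z is the bottle's axis, pointing up.
- crate: Fixed open cardboard tray, 200 (x) x 280 (y) x 55 mm high, walls and floor 5 mm; origin under its centre, z up. Six things stand in it in two rows of three about 80 mm apart along its x and y, in any order: the green-capped bottle, four like it with white caps and one small flat carton.
- pocket (a point): Centre of the floor of the round white-rimmed pocket on the slide's blue carriage, 24 mm above the counter; the bottle's foot stands here. Inner diameter 52 mm, ring wall 5 mm, ring 16 mm high. Moves with the carriage. Axes: z up, x along the track pointing back to the home end, so the carriage is pulled out towards -x, y across it away from the scanner.
- handle (a point): Grip point on the carriage's upright orange handle, 20 mm below its top, 80 mm above the counter, 105 mm from the pocket centre towards -x. The handle is a block 16 mm thick along x, 40 mm wide along y, its top 100 mm above the counter; its grip part reaches down to 33 mm above the counter. Same axes as pocket.
- pointer (a point): Free end of the carriage's red pointer (a bar 6 mm wide), level with the pocket centre along x and 58 mm to its scanner side (-y). Same axes as pocket; moves with the carriage.
- mark (a point): Centre of the near edge of the green mark, a band 14 mm wide (along x) on the foot of the fixed grey scanner (60 x 46 x 95 mm high) beside the track; the band also runs over the scanner's top. Same axes as pocket. The pointer is on the mark when its x coordinate in these axes is within 7 mm of this point's.
- carriage (a joint): How far the slide is pulled out, m: 0 home (where it starts) to 0.13 at the end stop; the mark is 0.06 to 0.11 out. A spring always draws it home: about 5 N at home, about 10 N at the mark. It runs straight along -x of pocket and goes home if released.

How it is judged:
By the outcome, as a careful person would: the job done as asked, in the order asked, and still so for the second after the job is handed in, while the arm keeps its last pose, push and grip.
It also fails if it takes over 51 s, if anything falls off the work surface, if the arm or the gripper's body presses on something with over 40 N, if the wrist force passes 120 N, or if a joint passes its speed limit or range.

## Working session

There is one attempt and no reset: what is moved stays moved. The work goes in short steps, Python scripts to look and compute and a shell command to move; the robot and the scene stay as the last step left them, time stands still between calls to the robot, and variables do not carry over. Pictures are saved under pics/ and viewed, and the job is handed in when it is done.

```bash
mkdir -p pics
cat > h.py <<'E'
import numpy as np, cv2
from cell import arm
from scipy.spatial.transform import Rotation as Ro
def snap(n,name):
    d=arm.get_image(n); cv2.imwrite(f'pics/{name}.png',d['img'][:,:,::-1]); np.savez(f'pics/{name}.npz',**d); return d
def load(name): return dict(np.load(f'pics/{name}.npz'))
def px(d,u,v,z=None):
    if z is None: z=d['z_map'][int(round(v)),int(round(u))]
    c=np.linalg.inv(d['K'])@[u,v,1]*z
    return d['R'].T@(c-d['t'])
def pxh(d,u,v,h):
    r=d['R'].T@np.linalg.inv(d['K'])@[u,v,1]; o=-d['R'].T@d['t']
    return o+r*(h-o[2])/r[2]
def proj(d,X):
    c=d['R']@X+d['t']; p=d['K']@c; return p[:2]/p[2]
def crop(name,u0,v0,u1,v1,s):
    d=load(name); cv2.imwrite(f'pics/{name}_c{u0}_{v0}.png',cv2.resize(d['img'][v0:v1,u0:u1,::-1],None,fx=s,fy=s,interpolation=cv2.INTER_CUBIC))
def togo(p,R=None):
    s=arm.observe(); Rt=Ro.from_rotvec(s['ee_rot']).as_matrix()
    print('tool shift units',(Rt.T@(np.array(p)-s['position'])/0.04).round(2))
    if R is not None: print('rot units',(Ro.from_matrix(Rt.T@R).as_rotvec()/0.08).round(2))
def st():
    s=arm.observe(); print({k:np.round(v,3) for k,v in s.items()}); print(Ro.from_rotvec(s['ee_rot']).as_matrix().round(3))
E
python3 - <<'E'
from h import *
for n in ('scene','top'): snap(n,n+'0')
st()
E
```

```text
{'clock': np.float64(0.1), 'joints': array([ 1.012,  0.435,  0.025,  1.574, -0.012,  1.134, -0.075]), 'dq': array([-0.   , -0.002, -0.002, -0.003,  0.   ,  0.001, -0.002]), 'joint_efforts': array([ 2.0000e-03, -6.6913e+01,  9.8800e-01, -3.1515e+01, -6.1000e-02,
        3.7000e-02,  0.0000e+00]), 'position': array([ 0.275, -0.561,  0.248]), 'ee_rot': array([-3.059e+00, -7.090e-01,  1.000e-03]), 'force': array([-0.366,  1.06 ,  0.128]), 'ft_torque': array([0.003, 0.004, 0.006]), 'width': np.float64(0.998)}
[[ 0.898  0.44  -0.001]
 [ 0.44  -0.898  0.001]
 [-0.    -0.001 -1.   ]]
```

View pics/scene0.png

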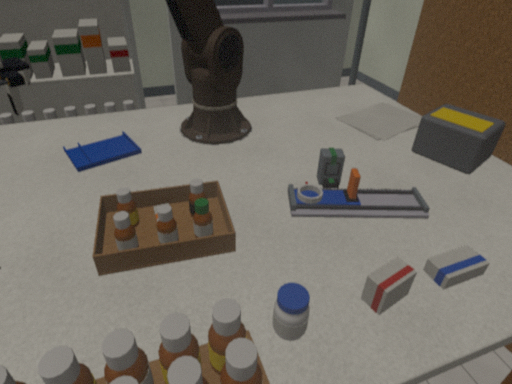

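View pics/top0.png

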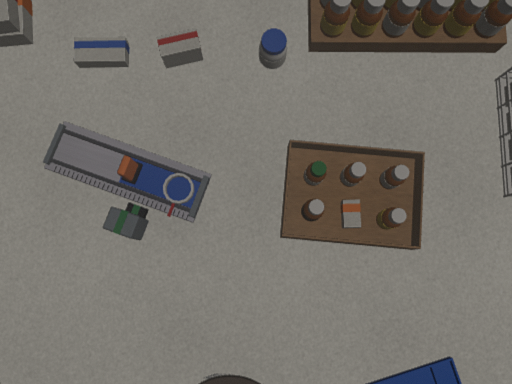

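The scene picture shows the tray and the slide side by side. In the top picture the green cap is at about (318,168), the pocket ring at (178,188), the handle at (129,167), the pointer at (171,211) and the scanner's green mark at about (122,220). I'll enlarge these.

Run:
```python
from h import *
crop('top0',40,115,220,245,4); crop('top0',280,135,430,255,5)
d=load('top0')
for n,u,v in [('cap',318,168),('ring',165,188),('floor',178,188),('handle',129,162),('pointer',171,212),('table',240,250)]: print(n,px(d,u,v).round(4))
print(-d['R'].T@d['t'])
```

```text
cap [ 0.5309 -0.1747  0.0963]
ring [0.4997 0.1335 0.0378]
floor [0.5023 0.1092 0.0214]
handle [0.5421 0.1948 0.0963]
pointer [0.4511 0.1215 0.0278]
table [ 0.374  -0.0209  0.0017]
[ 0.34676271 -0.04305641  1.03544934]
```

View pics/top0_c40_115.png

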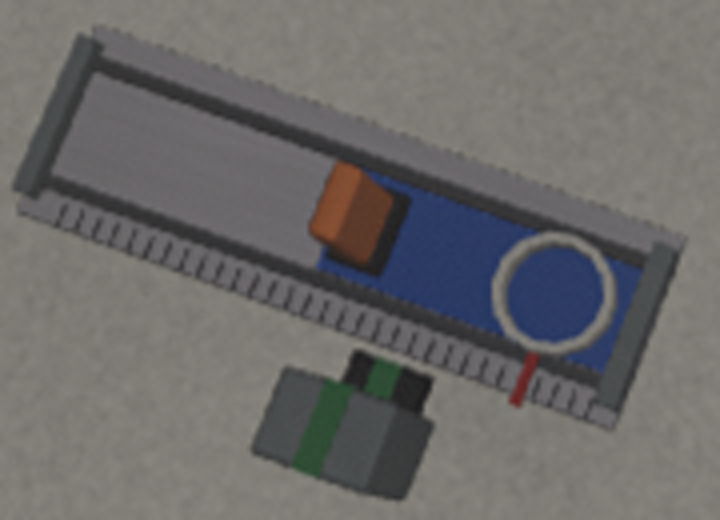

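View pics/top0_c280_135.png

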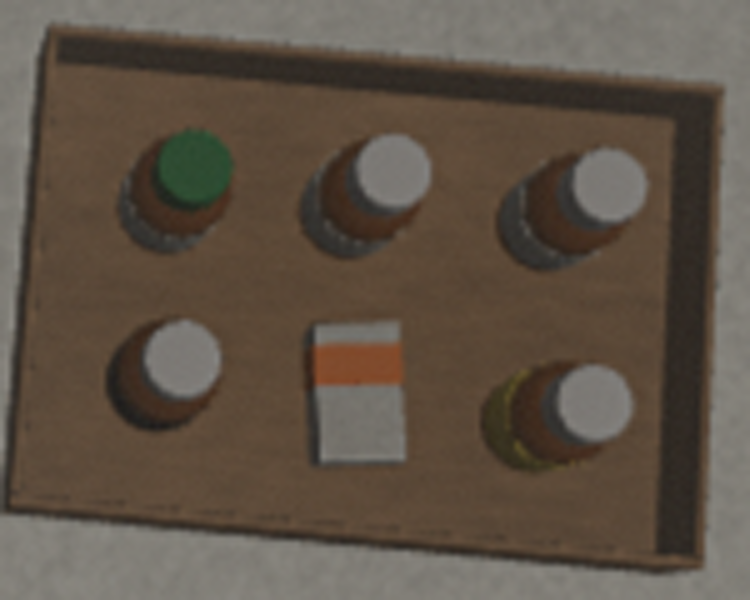

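Run:
```python
from h import *
d=load('top0')
f=lambda x,y:(40+(x+.5)/4-.5,115+(y+.5)/4-.5)
cap=pxh(d,318.6,168.2,.099); P=pxh(d,*f(554,293),.040); H=pxh(d,*f(338,200),.1)
print('cap',cap,'pocket',P,'handle',H,np.linalg.norm((H-P)[:2]))
a=(P-H)[:2]; print('x axis angle via PH',np.degrees(np.arctan2(a[1],a[0])))
# rails far edge: (95,30)-(683,240) ; (18,210)-(613,425)
for h,p,q in [(.02,(95,30),(683,240)),(.02,(18,210),(613,425)),(.03,(60,182),(605,385))]:
    A=pxh(d,*f(*p),h);B=pxh(d,*f(*q),h);a=(B-A)[:2];print('rail',np.degrees(np.arctan2(a[1],a[0])),np.linalg.norm(a), px(d,*f(*p))[2])
for n,q in [('ptr',(518,398)),('markfoot',(382,376)),('scantop',(320,430))]:
    print(n,px(d,*f(*q)))
print('ptr end',pxh(d,*f(516,405),.028),'mark',pxh(d,*f(386,362),.03))
# fits of handle top via depth points
Z=d['z_map']; 
pts=np.array([px(d,u,v) for u in range(115,142) for v in range(150,186) if Z[v,u]>0])
t=pts[(pts[:,2]>.093)]; print(len(t),t.mean(0),t.min(0),t.max(0))
```

```text
cap [ 0.53000352 -0.17550863  0.099     ] pocket [0.49971972 0.10613542 0.04      ] handle [0.53606025 0.20317198 0.1       ] 0.10361817936888172
x axis angle via PH -110.53109804902908
rail -109.75220133095962 0.3353965990283864 0.009896980643968331
rail -109.71129090479627 0.33513298107154016 0.009948908862459627
rail -110.31376381717023 0.3059368024833056 0.019940552316435354
ptr [0.44649178 0.12489862 0.02988519]
markfoot [0.45868938 0.19725808 0.02160456]
scantop [0.42448631 0.20877931 0.0945538 ]
ptr end [0.44305125 0.12614946 0.028     ] mark [0.46503551 0.19346961 0.03      ]
167 [0.53579231 0.20477026 0.09884957] [0.51601321 0.19342142 0.09312093] [0.55631353 0.21748518 0.10417715]
```

```bash
python3 -c "
from h import *
togo([.530,-.1755,.20])"
```

```text
tool shift units [ 9.97 -5.84  1.21]
```

```bash
python3 -m pendant '[[[0.3,-0.18,0,0,0,0,0],[0.6,-0.36,0,0,0,0,0],[0.6,-0.36,0,0,0,0,0],[0.6,-0.36,0,0,0,0,0],[0.6,-0.36,0,0,0,0,0],[0.6,-0.36,0,0,0,0,0],[0.6,-0.36,0,0,0,0,0],[0.6,-0.36,0,0,0,0,0],[0.6,-0.36,0,0,0,0,0],[0.6,-0.36,0,0,0,0,0],[0.6,-0.36,0,0,0,0,0],[0.6,-0.36,0,0,0,0,0],[0.6,-0.36,0,0,0,0,0],[0.6,-0.36,0,0,0,0,0],[0.6,-0.36,0,0,0,0,0],[0.6,-0.3,0,0,0,0,0],[0.6,-0.2,0,0,0,0,0],[0,0,0,0,0,0,0],[0,0,0,0,0,0,0]]]'
python3 - <<'E'
from h import *
d=snap('wrist','w1'); st(); togo([.530,-.1755,.20])
print(proj(d,np.array([.53,-.1755,.099])), -d['R'].T@d['t'])
E
```

```text
clock: 1.68
position: [0.5305, -0.1789, 0.2484]
ee_rot: [-3.058, -0.715, 0.0]
force: [-0.9, -1.1, 0.6]
width: 0.998
{'clock': np.float64(1.733), 'joints': array([ 0.348,  0.338, -0.152,  1.725,  0.057,  1.084, -0.936]), 'dq': array([ 0.027, -0.007,  0.025,  0.004,  0.002,  0.001,  0.005]), 'joint_efforts': array([ -1.918, -58.04 ,  -2.494, -31.129,  -0.272,  -0.133,  -0.104]), 'position': array([ 0.53 , -0.181,  0.248]), 'ee_rot': array([-3.06e+00, -7.12e-01,  1.00e-03]), 'force': array([-0.151, -0.148, -1.055]), 'ft_torque': array([-0.005,  0.017,  0.004]), 'width': np.float64(0.998)}
[[ 0.897  0.442 -0.001]
 [ 0.442 -0.897  0.   ]
 [-0.001 -0.    -1.   ]]
tool shift units [ 0.06 -0.11  1.21]
[255.35467768 180.82336953] [ 0.59345372 -0.14727653  0.38462944]
```

View pics/w1.png

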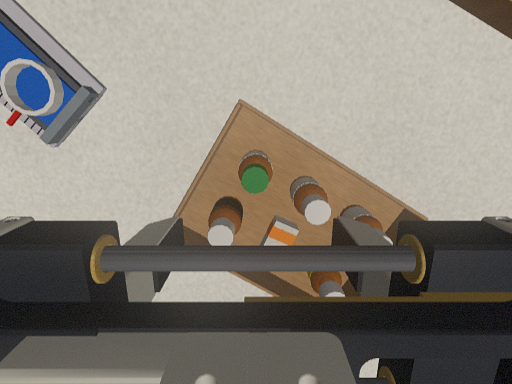

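The green cap is at (255,179), within 2 px of where my estimate projects (255,181). I'm descending to grip the cap.

```bash
python3 -m pendant '[[[0.06,-0.11,0.3,0,0,0,0.25],[0,0,0.4,0,0,0,0.25],[0,0,0.5,0,0,0,0.25],[0,0,0.5,0,0,0,0.25],[0,0,0.5,0,0,0,0.25],[0,0,0.4,0,0,0,0.25],[0,0,0.4,0,0,0,0.25],[0,0,0.3,0,0,0,0.25],[0,0,0.3,0,0,0,0.25],[0,0,0.2,0,0,0,0.25],[0,0,0.1,0,0,0,0.25],[0,0,0,0,0,0,0.25],[0,0,0,0,0,0,0.25],[0,0,0,0,0,0,0.25]]]' 20
python3 - <<'E'
from h import *
d=snap('wrist','w2'); togo([.530,-.1755,.092])
E
```

```text
clock: 2.9
position: [0.5306, -0.1767, 0.0935]
ee_rot: [3.06, 0.709, 0.002]
force: [-0.6, -0.1, -0.1]
width: 0.75
tool shift units [-0.   -0.03  0.04]
```

View pics/w2.png

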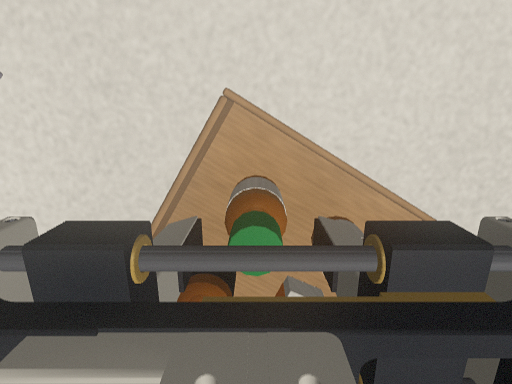

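The green cap, at (256,243), is centred between the fingers and nothing is touching. Closing and lifting a little.

```bash
python3 -m pendant '[[[0,0,0.04,0,0,0,0.9],[0,0,0,0,0,0,0.9],[0,0,0,0,0,0,0.9],[0,0,0,0,0,0,0.9],[0,0,0,0,0,0,0.9],[0,0,0,0,0,0,0.9],[0,0,0,0,0,0,0.9],[0,0,0,0,0,0,0.9],[0,0,0,0,0,0,0.9],[0,0,0,0,0,0,0.9]]]' 25
python3 -m pendant '[[[0,0,-0.1,0,0,0,0.9],[0,0,-0.2,0,0,0,0.9],[0,0,-0.3,0,0,0,0.9],[0,0,-0.4,0,0,0,0.9],[0,0,-0.5,0,0,0,0.9],[0,0,-0.5,0,0,0,0.9],[0,0,-0.5,0,0,0,0.9],[0,0,-0.4,0,0,0,0.9],[0,0,-0.3,0,0,0,0.9],[0,0,-0.2,0,0,0,0.9],[0,0,-0.1,0,0,0,0.9],[0,0,0,0,0,0,0.9],[0,0,0,0,0,0,0.9]]]'
python3 - <<'E'
from h import *
snap('wrist','w3');snap('scene','s3'); togo([.500,.1061,.21])
E
```

```text
clock: 3.78
position: [0.5302, -0.1765, 0.0911]
ee_rot: [3.06, 0.71, -0.0]
force: [-0.3, 0.5, -0.6]
width: 0.32
clock: 4.87
position: [0.5299, -0.1764, 0.2307]
ee_rot: [-3.06, -0.71, 0.001]
force: [-0.5, 0.1, -1.7]
width: 0.321
tool shift units [ 2.44 -6.67  0.51]
```

View pics/w3.png

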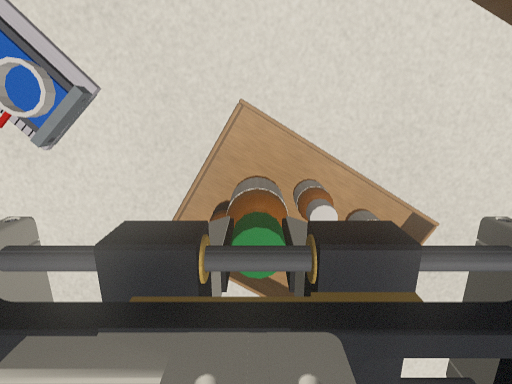

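View pics/s3.png

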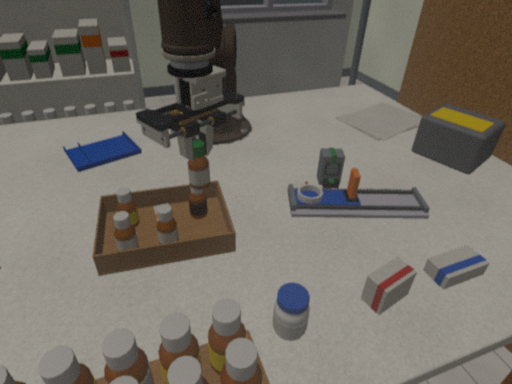

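The bottle hangs upright in the grip and the other five things haven't moved. Carrying it to the pocket.

```bash
python3 -m pendant '[[[0.1,-0.2,0,0,0,0,0.9],[0.14,-0.4,0,0,0,0,0.9],[0.2,-0.5,0,0,0,0,0.9],[0.2,-0.55,0,0,0,0,0.9],[0.2,-0.55,0,0,0,0,0.9],[0.2,-0.55,0,0,0,0,0.9],[0.2,-0.55,0,0,0,0,0.9],[0.2,-0.55,0,0,0,0,0.9],[0.2,-0.55,0,0,0,0,0.9],[0.2,-0.55,0,0,0,0,0.9],[0.2,-0.55,0,0,0,0,0.9],[0.2,-0.5,0,0,0,0,0.9],[0.1,-0.4,0,0,0,0,0.9],[0.1,-0.2,0,0,0,0,0.9],[0,-0.12,0,0,0,0,0.9],[0,0,0,0,0,0,0.9],[0,0,0,0,0,0,0.9],[0,0,0,0,0,0,0.9]]]'
python3 - <<'E'
from h import *
d=snap('wrist','w4'); st(); togo([.500,.1061,.11]); print(proj(d,np.array([.4997,.1061,.04])))
E
```

```text
clock: 6.47
position: [0.4997, 0.1066, 0.231]
ee_rot: [3.06, 0.707, -0.0]
force: [0.1, 0.4, -0.8]
width: 0.32
{'clock': np.float64(6.517), 'joints': array([-0.087,  0.288, -0.285,  1.853,  0.095,  1.014, -1.528]), 'dq': array([-0.   , -0.001, -0.003, -0.003, -0.001,  0.001, -0.002]), 'joint_efforts': array([-3.8000e-01, -5.2873e+01, -2.4790e+00, -2.9871e+01, -4.0000e-02,
       -8.0000e-02,  7.0000e-03]), 'position': array([0.5  , 0.107, 0.231]), 'ee_rot': array([ 3.061,  0.707, -0.   ]), 'force': array([-0.534,  0.116, -0.454]), 'ft_torque': array([-0.06 ,  0.041, -0.037]), 'width': np.float64(0.321)}
[[ 0.899  0.438 -0.   ]
 [ 0.438 -0.899 -0.001]
 [-0.     0.001 -1.   ]]
tool shift units [0.   0.01 3.03]
[258.48896355 173.61481082]
```

View pics/w4.png

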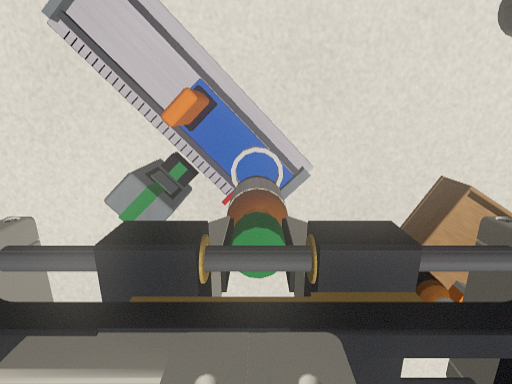

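The ring spans columns 231–285, so it's centred at 258, matching the projection. Lowering.

```bash
python3 -m pendant '[[[0,0,0.2,0,0,0,0.9],[0,0,0.3,0,0,0,0.9],[0,0,0.4,0,0,0,0.9],[0,0,0.4,0,0,0,0.9],[0,0,0.4,0,0,0,0.9],[0,0,0.4,0,0,0,0.9],[0,0,0.3,0,0,0,0.9],[0,0,0.2,0,0,0,0.9],[0,0,0.1,0,0,0,0.9],[0,0,0.1,0,0,0,0.9],[0,0,0,0,0,0,0.9],[0,0,0,0,0,0,0.9]]]'
python3 - <<'E'
from h import *
snap('scene','s5');d=snap('wrist','w5'); togo([.500,.1061,.11]);crop('s5',260,130,440,230,4)
E
```

```text
clock: 7.52
position: [0.4998, 0.1079, 0.1194]
ee_rot: [-3.06, -0.709, -0.001]
force: [0.1, 0.4, -0.8]
width: 0.323
tool shift units [-0.02  0.04  0.24]
```

View pics/s5_c260_130.png

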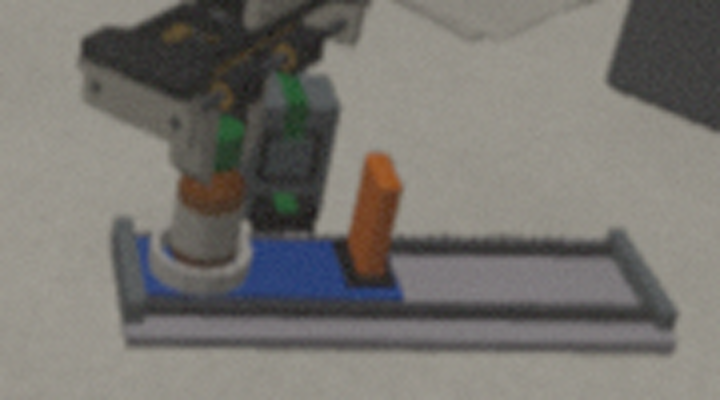

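View pics/w5.png

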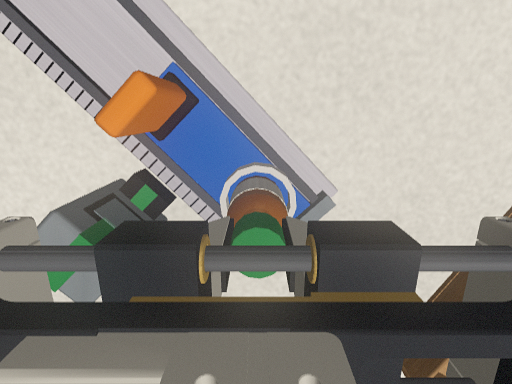

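The bottle foot is inside the ring, about 9 mm above the floor, with no contact. Lowering the last bit slowly.

```bash
python3 -m pendant '[[[0,0.03,0.06,0,0,0,0.9],[0,0,0.06,0,0,0,0.9],[0,0,0.05,0,0,0,0.9],[0,0,0.03,0,0,0,0.9],[0,0,0,0,0,0,0.9],[0,0,0,0,0,0,0.9],[0,0,0,0,0,0,0.9]]]'
python3 -m pendant '[[[0,0,0.02,0,0,0,0.9],[0,0,0,0,0,0,0.9],[0,0,0,0,0,0,0.9]]]'
```

```text
clock: 8.2
position: [0.5001, 0.1068, 0.1111]
ee_rot: [-3.06, -0.71, -0.0]
force: [0.8, 0.7, -0.8]
width: 0.32
clock: 8.45
position: [0.5001, 0.1067, 0.1103]
ee_rot: [3.06, 0.71, 0.0]
force: [1.6, -0.2, -0.4]
width: 0.326
```

```bash
python3 -m pendant '[[[0,0,0.02,0,0,0,0.9],[0,0,0,0,0,0,0.9],[0,0,0,0,0,0,0.9]]]'
python3 -m pendant '[[[0,0,0.02,0,0,0,0.9],[0,0,0,0,0,0,0.9],[0,0,0,0,0,0,0.9]]]'
```

```text
clock: 8.7
position: [0.5003, 0.107, 0.11]
ee_rot: [-3.06, -0.71, -0.001]
force: [-1.4, -0.1, 5.2]
width: 0.322
clock: 8.95
position: [0.5006, 0.1071, 0.1098]
ee_rot: [3.06, 0.71, 0.002]
force: [-2.9, -0.1, 14.0]
width: 0.325
```

The foot has touched the floor (z force now +14 N). I'll relieve the push, then open gently.

```bash
python3 -m pendant '[[[0,0,-0.02,0,0,0,0.9],[0,0,-0.01,0,0,0,0.9],[0,0,0,0,0,0,0.9],[0,0,0,0,0,0,0.66],[0,0,0,0,0,0,0.64],[0,0,0,0,0,0,0.61],[0,0,0,0,0,0,0.58],[0,0,0,0,0,0,0.54],[0,0,0,0,0,0,0.5],[0,0,0,0,0,0,0.45],[0,0,0,0,0,0,0.4],[0,0,0,0,0,0,0.35],[0,0,0,0,0,0,0.35],[0,0,0,0,0,0,0.35]]]'
python3 -m pendant '[[[0,0,-0.1,0,0,0,0.35],[0,0,-0.2,0,0,0,0.35],[0,0,-0.3,0,0,0,0.35],[0,0,-0.4,0,0,0,0.35],[0,0,-0.4,0,0,0,0.35],[0,0,-0.4,0,0,0,0.35],[0,0,-0.3,0,0,0,0.35],[0,0,-0.2,0,0,0,0.35],[0,0,-0.1,0,0,0,0.35],[0,0,0,0,0,0,0.35],[0,0,0,0,0,0,0.35]]]'
python3 - <<'E'
from h import *
snap('scene','s6');d=snap('wrist','w6'); crop('s6',260,130,440,230,4); st()
E
```

```text
clock: 10.12
position: [0.5001, 0.1068, 0.1099]
ee_rot: [3.06, 0.71, 0.0]
force: [-0.5, -0.0, -0.3]
width: 0.647
clock: 11.03
position: [0.4999, 0.1067, 0.2057]
ee_rot: [3.06, 0.71, -0.0]
force: [-0.0, -0.2, 0.0]
width: 0.649
{'clock': np.float64(11.133), 'joints': array([-0.09 ,  0.316, -0.284,  1.886,  0.107,  0.956, -1.538]), 'dq': array([-0.002,  0.004, -0.001, -0.001,  0.001,  0.   ,  0.   ]), 'joint_efforts': array([ 1.7000e-02, -5.3903e+01, -2.4700e+00, -2.8520e+01, -2.1000e-02,
       -7.7000e-02,  1.0000e-03]), 'position': array([0.5  , 0.107, 0.205]), 'ee_rot': array([ 3.06e+00,  7.10e-01, -2.00e-03]), 'force': array([-0.112, -0.595, -0.204]), 'ft_torque': array([ 0.002, -0.038,  0.016]), 'width': np.float64(0.649)}
[[ 0.898  0.44  -0.001]
 [ 0.44  -0.898 -0.   ]
 [-0.001 -0.    -1.   ]]
```

View pics/s6_c260_130.png

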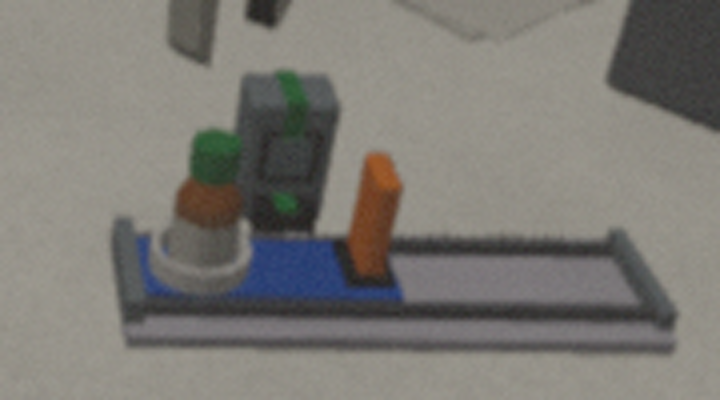

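View pics/w6.png

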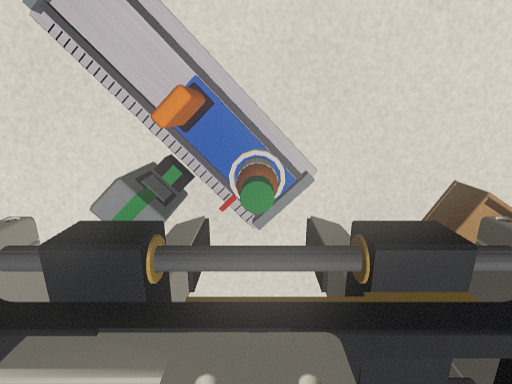

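The bottle stands upright in the ring, released. Next I turn the jaws to the track direction. I go the long way round to keep joint 7 away from its limit.

```bash
python3 -m pendant '[[[0,0,0,0,0,-0.5,0.35],[0,0,0,0,0,-1,0.35],[0,0,0,0,0,-1,0.35],[0,0,0,0,0,-1,0.35],[0,0,0,0,0,-1,0.35],[0,0,0,0,0,-1,0.35],[0,0,0,0,0,-1,0.35],[0,0,0,0,0,-1,0.35],[0,0,0,0,0,-1,0.35],[0,0,0,0,0,-1,0.35],[0,0,0,0,0,-1,0.35],[0,0,0,0,0,-1,0.35],[0,0,0,0,0,-1,0.35],[0,0,0,0,0,-1,0.35],[0,0,0,0,0,-1,0.35],[0,0,0,0,0,-1,0.35]]]'
python3 -m pendant '[[[0,0,0,0,0,-1,0.35],[0,0,0,0,0,-1,0.35],[0,0,0,0,0,-1,0.35],[0,0,0,0,0,-1,0.35],[0,0,0,0,0,-1,0.35],[0,0,0,0,0,-1,0.35],[0,0,0,0,0,-1,0.35],[0,0,0,0,0,-1,0.35],[0,0,0,0,0,-1,0.35],[0,0,0,0,0,-1,0.35],[0,0,0,0,0,-1,0.35],[0,0,0,0,0,-1,0.35],[0,0,0,0,0,-1,0.35],[0,0,0,0,0,-0.7,0.35],[0,0,0,0,0,0,0.35],[0,0,0,0,0,0,0.35]]]'
python3 - <<'E'
from h import *
st(); a=np.radians(69.8); y=np.array([np.cos(a),np.sin(a),0]); z=np.array([0,0,-1.]); togo([.5357,.2045,.205],np.c_[np.cross(y,z),y,z])
E
```

```text
clock: 12.47
position: [0.4997, 0.1067, 0.2051]
ee_rot: [-2.073, -2.359, 0.002]
force: [0.2, -0.3, -0.4]
width: 0.648
clock: 13.8
position: [0.4998, 0.1066, 0.2053]
ee_rot: [-0.55, -3.092, 0.0]
force: [-0.3, 0.6, -0.6]
width: 0.65
{'clock': np.float64(13.8), 'joints': array([ 0.286,  0.409, -0.79 ,  1.856,  0.338,  1.017,  0.575]), 'dq': array([-0.006, -0.007,  0.006, -0.002, -0.003,  0.001, -0.013]), 'joint_efforts': array([ 1.7600e-01, -5.1835e+01, -9.1190e+00, -2.7801e+01,  3.0000e-02,
        1.0000e-01,  4.1200e-01]), 'position': array([0.5  , 0.107, 0.205]), 'ee_rot': array([-0.55 , -3.092,  0.   ]), 'force': array([-0.274,  0.562, -0.581]), 'ft_torque': array([ 0.097, -0.126, -0.019]), 'width': np.float64(0.65)}
[[-0.939  0.345 -0.001]
 [ 0.345  0.939  0.   ]
 [ 0.001 -0.    -1.   ]]
tool shift units [0.   2.61 0.01]
rot units [-0.   -0.01  0.01]
```

```bash
python3 -m pendant '[[[0,0.2,0,0,0,0,0.35],[0,0.3,0,0,0,0,0.35],[0,0.4,0,0,0,0,0.35],[0,0.4,0,0,0,0,0.35],[0,0.4,0,0,0,0,0.35],[0,0.4,0,0,0,0,0.35],[0,0.3,0,0,0,0,0.35],[0,0.2,0,0,0,0,0.35],[0,0,0,0,0,0,0.35],[0,0,0,0,0,0,0.35]]]'
python3 - <<'E'
from h import *
d=snap('wrist','w7'); st(); togo([.5357,.2045,.205])
for n,p in dict(H=[.5357,.2045,.1],P=[.4997,.1061,.04],M=[.465,.1935,.022]).items(): print(n,proj(d,np.array(p)))
E
```

```text
clock: 14.63
position: [0.5356, 0.2046, 0.2057]
ee_rot: [-0.546, -3.093, 0.001]
force: [0.4, -0.3, -0.4]
width: 0.646
{'clock': np.float64(14.683), 'joints': array([ 0.076,  0.505, -0.763,  1.712,  0.388,  1.084,  0.41 ]), 'dq': array([ 0.014, -0.006,  0.003,  0.005, -0.   , -0.002,  0.003]), 'joint_efforts': array([-1.0240e+00, -6.0619e+01, -1.1384e+01, -2.8643e+01, -8.8000e-02,
        2.0000e-03, -4.2000e-02]), 'position': array([0.536, 0.204, 0.206]), 'ee_rot': array([-5.470e-01, -3.093e+00,  1.000e-03]), 'force': array([-0.337,  0.213,  0.084]), 'ft_torque': array([ 0.058, -0.22 , -0.008]), 'width': np.float64(0.652)}
[[-0.939  0.343 -0.   ]
 [ 0.343  0.939 -0.001]
 [ 0.    -0.001 -1.   ]]
tool shift units [0.   0.02 0.02]
H [257.43900567 195.23960237]
P [163.82659082 179.9147006 ]
M [226.60081665 121.93146086]
```

View pics/w7.png

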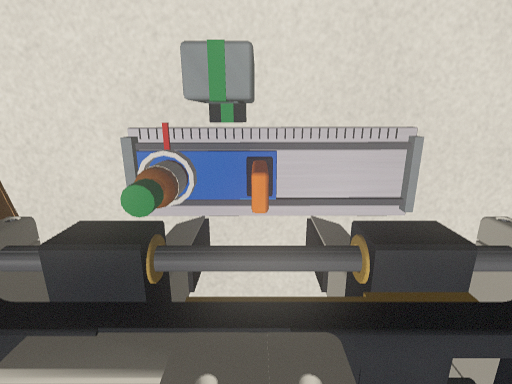

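This wrist view lines up with the track. The handle top is at columns 251–269, pointer end at (166,123), near edge of the mark at about (227,122). I'll work out the pull from an enlarged crop, then lower onto the handle.

```bash
python3 - <<'E'
from h import *
crop('w7',130,60,290,220,4)
d=load('w7')
for p in [(227,116),(227,120),(166,128),(166,125),(260,205)]: print(p,px(d,*p))
E
python3 -m pendant '[[[0,0.02,0.3,0,0,0,0.35],[0,0,0.4,0,0,0,0.35],[0,0,0.5,0,0,0,0.35],[0,0,0.5,0,0,0,0.35],[0,0,0.4,0,0,0,0.35],[0,0,0.4,0,0,0,0.35],[0,0,0.2,0,0,0,0.35],[0,0,0.2,0,0,0,0.35],[0,0,0,0,0,0,0.35],[0,0,0,0,0,0,0.35]]]'
python3 -c "
from h import *
snap('scene','s8');crop('s8',260,100,440,230,4);snap('wrist','w8')"
```

```text
(227, 116) [0.45927065 0.19668526 0.02568681]
(227, 120) [0.46325548 0.19511423 0.0258395 ]
(166, 128) [0.44801815 0.12833348 0.02687616]
(166, 125) [0.44517974 0.13023283 0.02851508]
(260, 205) [0.54553306 0.2034218  0.09928046]
clock: 15.52
position: [0.536, 0.2051, 0.09]
ee_rot: [-0.547, -3.093, 0.0]
force: [1.1, 0.7, -0.2]
width: 0.653
```

View pics/w7_c130_60.png

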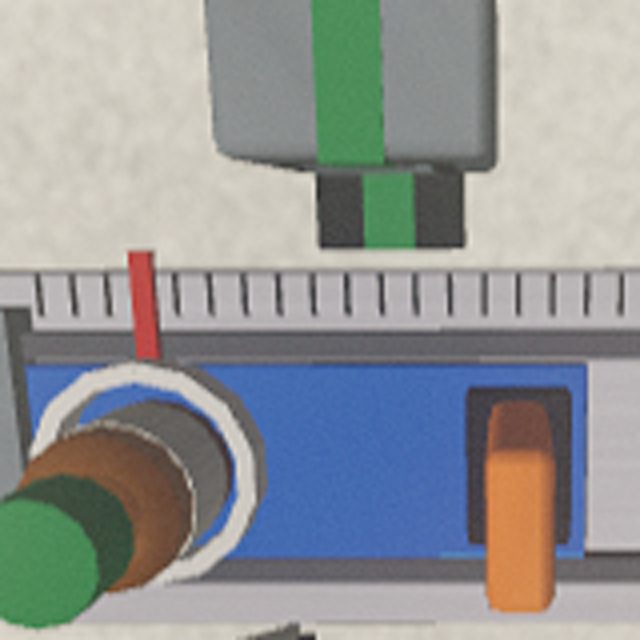

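View pics/s8_c260_100.png

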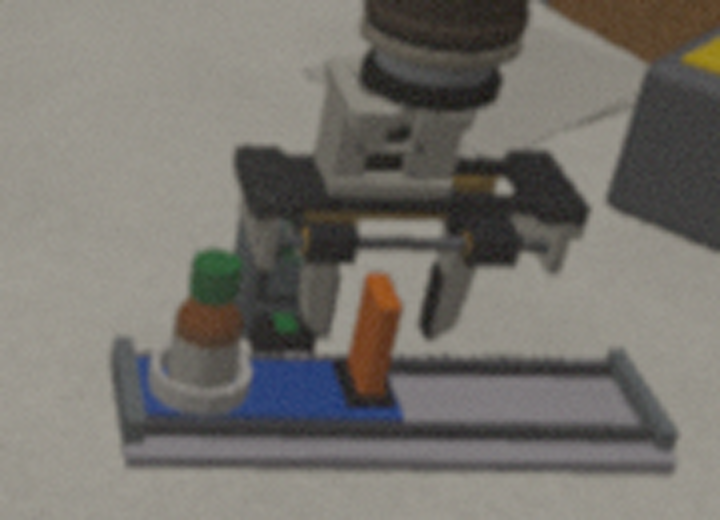

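View pics/w8.png

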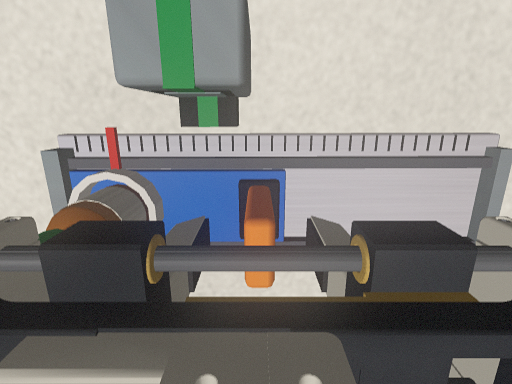

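```bash
python3 - <<'E'
from h import *
a=np.radians(69.9); u=np.array([np.cos(a),np.sin(a),0])
for n,p,m in [('w7',(164.9,122.8),(226.6,121.3)),('w8',(111.8,128),(209,125))]:
    d=load(n)
    for hp,hm in [(.03,.026),(.028,.024)]:
        A=pxh(d,*p,hp);B=pxh(d,*m,hm);print(n,A,B,(B-A)@u)
E
python3 -m pendant '[[[0,0,0,0,0,0,0.95],[0,0,0,0,0,0,0.95],[0,0,0,0,0,0,0.95],[0,0,0,0,0,0,0.95],[0,0,0,0,0,0,0.95],[0,0,0,0,0,0,0.95],[0,0,0,0,0,0,0.95],[0,0,0,0,0,0,0.95],[0,0,0,0,0,0,0.95],[0,0,0,0,0,0,0.95]]]' 50
```

```text
w7 [0.44273716 0.13056853 0.03      ] [0.46440515 0.1941973  0.026     ] 0.06719982551014803
w7 [0.4425751  0.12993635 0.028     ] [0.46438232 0.19397596 0.024     ] 0.06763348572777303
w8 [0.44342567 0.13181502 0.03      ] [0.46463301 0.19519236 0.026     ] 0.06680540879292056
w8 [0.44316942 0.13081761 0.028     ] [0.46459329 0.19484668 0.024     ] 0.06749185683193501
clock: 16.45
position: [0.5364, 0.2063, 0.09]
ee_rot: [0.546, 3.093, 0.003]
force: [1.3, 4.3, -3.3]
width: 0.171
```

Gripped (15.7 mm, expected 16). Pulling smoothly by about 66 mm.

```bash
python3 -m pendant '[[[0,0.03,0,0,0,0,0.95],[0,0.06,0,0,0,0,0.95],[0,0.09,0,0,0,0,0.95],[0,0.11,0,0,0,0,0.95],[0,0.12,0,0,0,0,0.95],[0,0.12,0,0,0,0,0.95],[0,0.12,0,0,0,0,0.95],[0,0.12,0,0,0,0,0.95],[0,0.12,0,0,0,0,0.95],[0,0.12,0,0,0,0,0.95],[0,0.12,0,0,0,0,0.95],[0,0.12,0,0,0,0,0.95],[0,0.12,0,0,0,0,0.95],[0,0.11,0,0,0,0,0.95],[0,0.09,0,0,0,0,0.95],[0,0.06,0,0,0,0,0.95],[0,0.03,0,0,0,0,0.95],[0,0,0,0,0,0,0.95],[0,0,0,0,0,0,0.95],[0,0,0,0,0,0,0.95]]]'
python3 - <<'E'
from h import *
snap('scene','s9');crop('s9',260,100,440,230,4);snap('wrist','w9');snap('top','t9'); crop('t9',60,120,220,240,4);crop('w9',100,40,300,220,4)
E
```

```text
clock: 18.12
position: [0.558, 0.2659, 0.09]
ee_rot: [-0.548, -3.093, 0.006]
force: [-4.8, -6.4, 7.7]
width: 0.173
```

View pics/s9_c260_100.png

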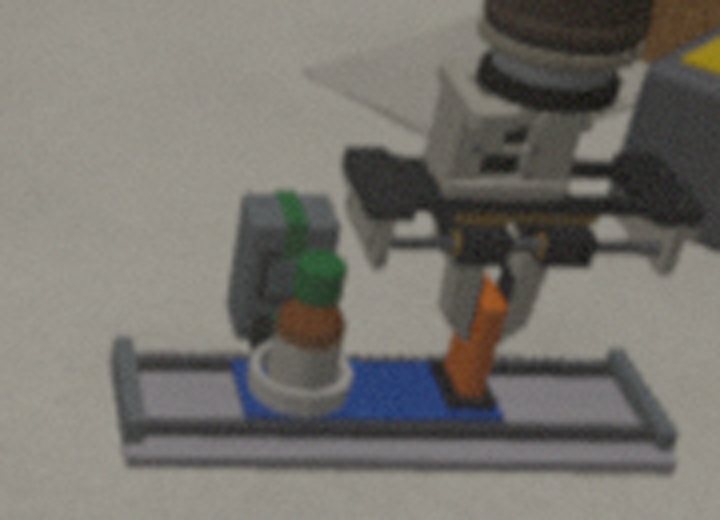

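View pics/w9.png

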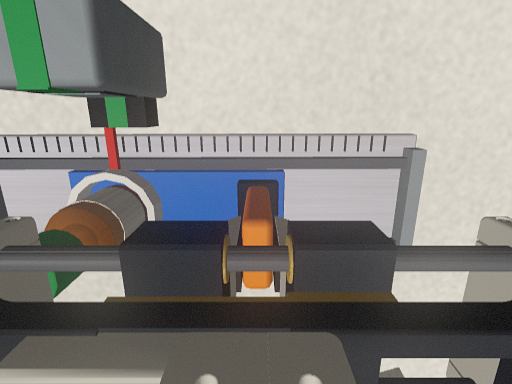

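View pics/w9_c100_40.png

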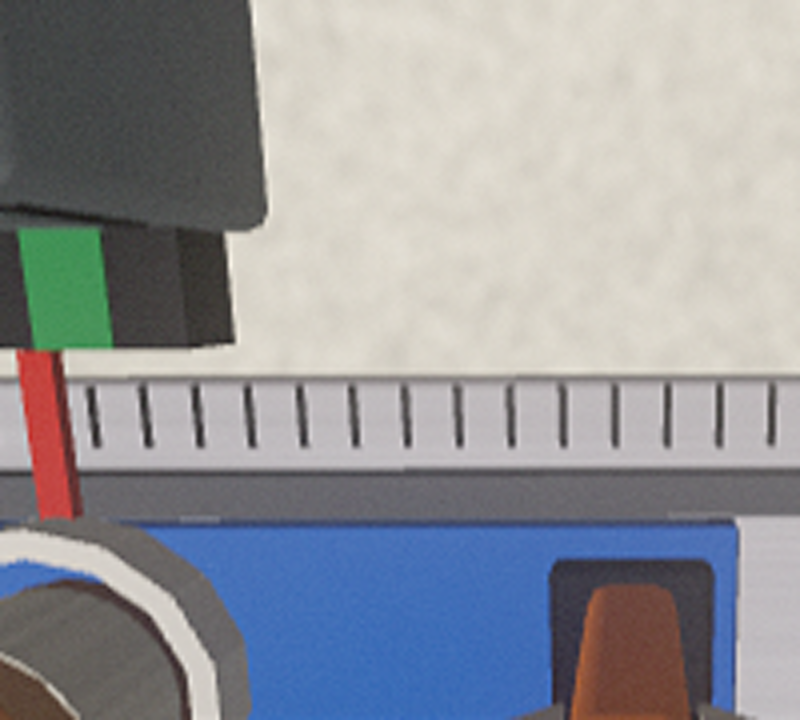

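View pics/t9_c60_120.png

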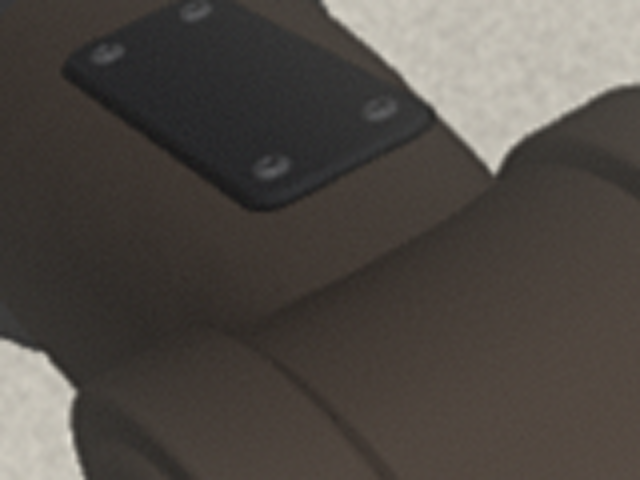

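The bottle is upright in the pocket. In the crop the pointer centre is at 41 and the band spans 34–113 (centre 73), so about 5 mm to go.

```bash
python3 -m pendant '[[[0,0.03,0,0,0,0,0.95],[0,0.05,0,0,0,0,0.95],[0,0.04,0,0,0,0,0.95],[0,0.01,0,0,0,0,0.95],[0,0,0,0,0,0,0.95],[0,0,0,0,0,0,0.95],[0,0,0,0,0,0,0.95],[0,0,0,0,0,0,0.95]]]'
python3 - <<'E'
from h import *
snap('wrist','w10');crop('w10',50,70,170,160,6)
E
```

```text
clock: 18.93
position: [0.5597, 0.2707, 0.09]
ee_rot: [-0.548, -3.092, 0.006]
force: [-5.5, -6.9, 7.6]
width: 0.17
```

View pics/w10_c50_70.png

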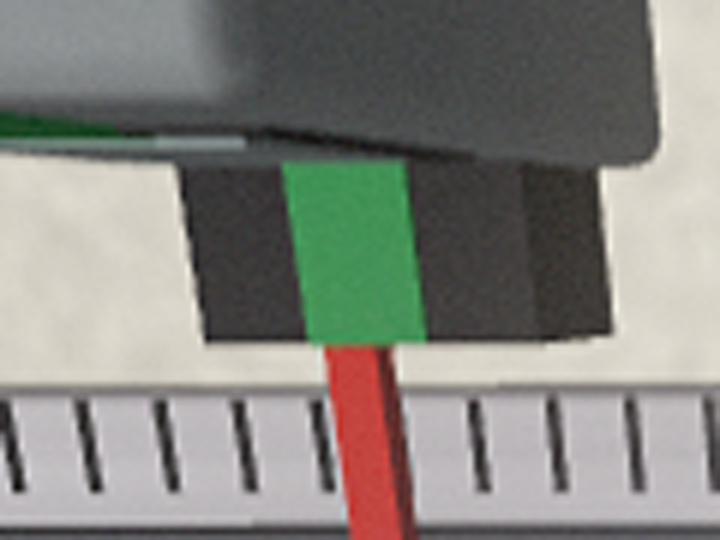

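```bash
python3 -m pendant '[[[0,0.02,0,0,0,0,0.95],[0,0.01,0,0,0,0,0.95],[0,0,0,0,0,0,0.95],[0,0,0,0,0,0,0.95],[0,0,0,0,0,0,0.95],[0,0,0,0,0,0,0.95],[0,0,0,0,0,0,0.95],[0,0,0,0,0,0,0.95],[0,0,0,0,0,0,0.95],[0,0,0,0,0,0,0.95],[0,0,0,0,0,0,0.95],[0,0,0,0,0,0,0.95]]]'
python3 - <<'E'
from h import *
snap('wrist','w11');crop('w11',50,70,170,160,6);snap('scene','s11');st()
E
```

```text
clock: 19.98
position: [0.5601, 0.2717, 0.09]
ee_rot: [-0.548, -3.092, 0.006]
force: [-4.6, -7.2, 8.9]
width: 0.171
{'clock': np.float64(20.083), 'joints': array([-0.105,  0.695, -0.667,  1.699,  0.517,  0.935,  0.244]), 'dq': array([ 0.   ,  0.   , -0.002,  0.001, -0.002,  0.   , -0.001]), 'joint_efforts': array([ -2.161, -68.273, -13.453, -25.886,   0.139,  -2.293,  -0.111]), 'position': array([0.56 , 0.272, 0.09 ]), 'ee_rot': array([-0.548, -3.092,  0.006]), 'force': array([-4.692, -7.806,  8.335]), 'ft_torque': array([-0.782,  0.661,  0.134]), 'width': np.float64(0.171)}
[[-0.939  0.343 -0.002]
 [ 0.343  0.939 -0.004]
 [ 0.    -0.004 -1.   ]]
```

View pics/w11_c50_70.png

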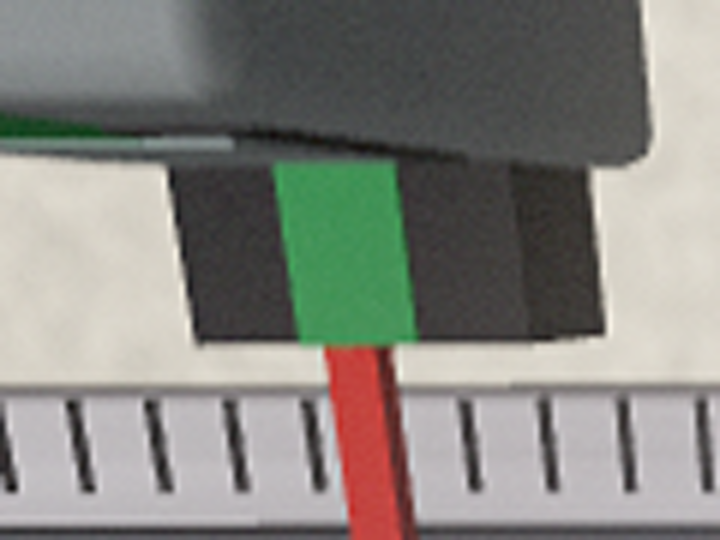

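View pics/s11.png

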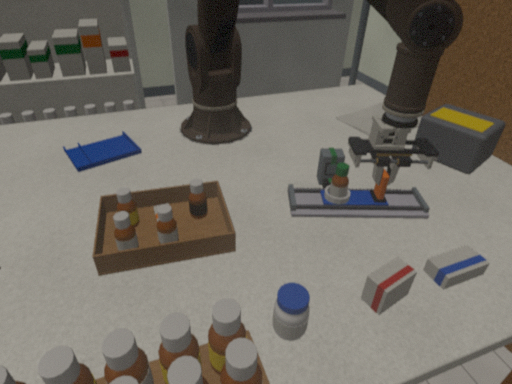

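The pointer is centred in the band (352 against 357 in the crop, under 1 mm off) and holds steady. The bottle is upright in the pocket. Handing in.

```bash
python3 -c "
from cell import arm
print(arm.sign_off())"
```

```text
the job is handed in; nothing more can be done
None
```

I lifted the green-capped bottle out of the tray by its cap and set it upright in the slide's pocket. I released it, then gripped the orange handle, pulled the slide out about 70 mm and handed in with the handle still held, at about 20 s on the clock.

**Last checks:**
- **Pointer:** the wrist picture puts it within about 1 mm of the mark's centre (7 mm allowed), and it was steady for about a second before hand-in.
- **Grip:** the fingers read 15.7 mm on the 16 mm handle, with a 50 N grip. The wrist force was about 12 N.
- **Bottle and tray:** the scene picture shows the bottle upright in the pocket. I saw no sign that the other bottles or the carton had moved, though the carton is hard to see from that angle.

**What failed or disagreed:**
- **Top camera:** the arm blocked its view at the end, so the final pointer check rests on the wrist camera alone.
- **Pull distance:** my two estimates differed by about 4 mm (67 and 71 mm), so I set the last few millimetres by eye from the pictures.
- **Placing:** the bottle briefly pressed the pocket floor with about 14 N. I backed that off before opening the fingers.

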